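Dial and bolt the key box

TASK

Lock the key box: with a fingertip, flick the teeth of its thumbwheel clockwise (seen from above), click by click, until the tooth with the raised rib points at the bolt, without clicking past it. Then push the bolt's grip with the finger towards the wheel until it is fully home. Only flick and push: do not grip the wheel, do not lift the box or shove it away, and leave the things around it where they stand.

Things in the scene. Friction and masses are not known exactly. Their poses are not given: they have to be found in the camera images.
- keybox: Grey flat key box, 130 (x) x 230 (y) x 45 mm high, 3 to 4.5 kg, loose on rubber feet; a sideways push over about 12 N may make it slide. Origin: centre of its underside; z up, -x is its front (towards the robot), +y its left. On its lid lie a flat six-toothed thumbwheel (upright axis 45 mm to +y of the centre) and, right of it, a bolt that slides along the box's y.
- wheel_axis (a point): Point on the wheel's upright axis at the height of the box's lid (45 mm above the worktop).
- dial: The thumbwheel: black disc of 32 mm radius with six straight teeth, 9 mm wide, 60 degrees apart, reaching 64 mm from the axis; all 12 to 28 mm above the lid. Gaps between teeth are free beyond 38 mm from the axis. One tooth has a raised rib on top, 6 mm wide, up to 36 mm above the lid, 16 to 68 mm from the axis. Origin on the axis at lid height; the ribbed tooth points along its own -y.
- rib_tip (a point): Point near the outer end of the raised rib, 66 mm from the wheel's axis, 32 mm above the lid.
- wheel (a joint): Turn of the wheel in rad, growing clockwise seen from above; 0 when the ribbed tooth points at the bolt (box -y). It rests only at clicks, every 60 degrees (1.047); it starts 2 or 3 clicks short (-2.09 or -3.14; once in a long while balanced halfway between). A tooth tip needs about 1 to 6 N; past halfway to the next click the wheel snaps on by itself, and is held there.
- bolt (a joint): Slide of the bolt in m, 0 drawn back to 0.018 fully home against its stop, growing towards the wheel (box +y). Friction about 1.5 N; it stays where left. A gate under the ribbed tooth lets it in only when joint wheel is at 0; otherwise it stops after about 5 mm.
- grip: The bolt's upright grip, a black block 22 (box x) x 12 (box y) mm, 31 mm high. Origin: centre of its underside, 9 mm above the lid. With the bolt drawn back it stands 96 mm to the box's -y of the wheel's axis, with 58 mm of lid on its far (-y) side, where only guide lugs 11 mm high stand: keep the fingertip above them.
- keys: Bunch of keys, 104 x 115 x 8 mm, loose, beside the box: leave alone. Origin: centre of its underside.
- jar: Small spice jar with a black cap, 42 mm wide, 70 mm high, loose, beside or behind the box: leave alone. Origin: centre of its underside.
- tin: Small tin of beans, 75 mm wide, 58 mm high, loose, beside or behind the box: leave alone. Origin: centre of its underside.
- tumbler: Empty glass, 81 mm wide, 91 mm high, loose, behind the box: leave alone. Origin: centre of its underside.
- opener: Can opener with a dark green handle, 174 x 41 x 20 mm, lying loose beside the box: leave alone. Origin: centre of its underside.

How it is judged (in metres and radians):
On the way, in this order (a step that is already met when the one before it is completed fails the run):
1. the wheel rests with its ribbed tooth pointing at the bolt (value of joint wheel between -0.15 and 0.15 rad and value of joint bolt below 0.012 m), for 0.2 s.
2. the bolt is pushed fully home (value of joint bolt above 0.0155 m), for 0.2 s.
At the end, for the whole second after the job is handed in: The wheel is on its mark (joint wheel within 0.15 rad of 0), the bolt is home (joint bolt above 15.5 of 18 mm), and the box stands flat and still (value of joint wheel between -0.15 and 0.15 rad and value of joint bolt above 0.0155 m and height (world z) of keybox below 0.005 m and angle between keybox's own z axis and vertical below 0.05 rad and linear speed of keybox below 0.02 m/s); the robot touches nothing.
It fails at once if the wheel is clicked past its mark, or turned backwards the long way round (value of joint wheel above 0.6 rad or value of joint wheel below -3.9 rad).
It fails at once if the wheel is gripped or pushed with more than 30 N, or the bolt's grip with more than 60 N (contact force between the fingers and dial above 30 N or contact force between the fingers and grip above 60 N).
It fails at once if the box is lifted or tipped (height (world z) of keybox above 0.008 m or angle between keybox's own z axis and vertical above 0.1 rad).
It fails at once if the box is shoved more than 25 mm (distance of keybox from where it was at the start of the episode above 0.025 m).
It fails at once if one of the things around the box is moved more than 30 mm (distance of any of keys, jar, tin, tumbler, opener from where it was at the start of the episode above 0.03 m).
It also fails if it takes over 58 s, if anything falls off the work surface, if the arm or the gripper's body presses on something with over 40 N, if the wrist force passes 120 N, or if a joint passes its speed limit or range.

ROBOT

A 6-joint arm with a two-finger parallel gripper is mounted at the origin on a cart in front of the work surface, level with it; the furniture and walls round the work are solid. World frame = base frame: x ahead of the robot, y to its left, z up, the work surface at z = 0. Lengths are in mm, angles in rad, forces in N, time in s.
With the tool pointing down it reaches from about 350 to 975 mm from the base axis. Payload 7.1 kg.
Tool frame: the origin (TCP) lies at the very end of the fingers, on their centre line; the grasp point (between the pads) lies 19 mm behind it (pinch_z is the distance from the TCP to the grasp point, in mm); z points along the fingers, y is the line along which they close (so a half turn about z gives the same grasp; the last joint's range is limited). The gripper opens to 88 mm and grips with 3 to 60 N. Pads are 20 mm wide; open, the fingers measure 115 mm over their backs; the gripper's body (75 mm by 178 mm) begins 61 mm behind the grasp point.
Start: joints at [-1.259, 0.423, 1.63, -0, 1.089, -0.019], TCP at [203.017, -591.091, 186.175] pointing down, gripper open.
Joint ranges: [-3, 3], [-0.9, 2.11], [0.09, 2.58], [-1.31, 4.45], [0.11, 2.69], [-2.54, 2.54]. Speed limits (rad/s): [2.39, 2.39, 3.01, 3.14, 3.14, 3.14].

INTERFACE

Orientations are given as a unit quaternion [w, x, y, z].
In Python, from workcell import get_obs, get_image, close_job, pinch_z gives the robot as it stands. The module is installed in compiled form; this text tells all that it offers.
- The arm moves only by the tool apply_moves, never from a script. Its argument "deltas" is a list of rows, each an object of numbers: "dx", "dy", "dz": the shift along the tool's x, y, z in cm; "turn": the turn about the tool's z in rad. A call has 1 to 12 rows; each row is the pose to reach, as a shift and turn from the pose commanded when the call began, along the tool's axes at that moment; what a row does not reach only later rows make up. A row lasts 1/12 s, in which the tool goes at most 41.7 mm and 7.16 degrees, less where a joint would pass 70% of its speed; a pose out of reach is approached as far as the arm can. A call with a gripper value outside its range is refused whole. "hand" is the finger opening in cm, from 0 to 8.78, set as the call begins (left out, the last holds). The fingers move at their own pace and stop on an object; "force" is the grip in N (left out, the last holds). Time passes only in rows, so rows that repeat a pose let the fingers close. It gives the time, the measured TCP pose, the force, the opening and the grip force at its end, in the units of the state.
- get_obs(): the state, without advancing time (a new reading comes with each control period).
- get_image(name): name is "scene" or "top"; returns a dict with "frame" (400x640x3 uint8, red, green, blue), "range_z" (400x640 float32, mm along the optical axis (not along the pixel's ray), 0 where there is no reading), "intrinsics" (3x3 intrinsics, pixels), "world_to_cam" (4x4, takes a point from world to camera coordinates). Camera axes: x right, y down, z forward; pixel columns grow to the right and rows downward; lengths in mm; the calibration is good to about 2 mm. A picture is of the moment at which its call begins.
- close_job(): hands the job in; it is judged then, once.
The state is a dict: "t": time; "joints": joint angles; "qd": joint speeds; "joint_torque": joint torques, N m; "position": TCP position; "tcp_rot": TCP orientation; "contact_force": force on the tool from outside, world axes, zero at the start; "wrist_torque": the same for the moment, N m; "grip_width": finger opening in mm; "grasp_force": force on a finger pad.
Only numpy, scipy, OpenCV 4.12 (cv2) and the standard library are available. Lean on these libraries where they do the work, as an engineer would, in place of code of your own. Each camera call takes 0.05 s, during which the arm holds its last target. There are 200 camera calls.

## Working session

There is one attempt and no reset: what is moved stays moved. The work goes in short steps, Python scripts to look and compute and a tool call to move; the robot and the scene stay as the last step left them, time stands still between calls to the robot, and variables do not carry over. Pictures are saved under pics/ and viewed, at most 10 in all, crops included, and the job is handed in when it is done.

Besides the shell and the picture viewer there is one more tool, called after ">>>" as name([rows], argument=value, ...), one row to a line, values as JSON. apply_moves: Moves the arm, as the interface text tells. Its arguments: {"type":"object","properties":{"deltas":{"type":"array","items":{"type":"object","properties":{"dx":{"type":"number"},"dy":{"type":"number"},"dz":{"type":"number"},"turn":{"type":"number"}}}},"hand":{"type":"number"},"force":{"type":"number"}},"required":["deltas"]}

```bash
mkdir -p pics
cat > h.py <<'E'
import numpy as np, cv2
from workcell import get_obs, get_image, close_job, pinch_z
def pts(im):
    d=im["range_z"].astype(float);K=im["intrinsics"];T=np.linalg.inv(im["world_to_cam"])
    v,u=np.indices(d.shape)
    c=np.stack([(u-K[0,2])/K[0,0]*d,(v-K[1,2])/K[1,1]*d,d],-1)
    P=c@T[:3,:3].T+T[:3,3]; P[d<=0]=np.nan
    return P
E
python3 - <<'E'
from h import *
print(get_obs())
for n in("top","scene"):
    im=get_image(n);cv2.imwrite(f"pics/{n}0.png",im["frame"][:,:,::-1]);np.savez(f"{n}0.npz",**im)
    T=np.linalg.inv(im["world_to_cam"]);print(n,T.round(2).tolist(),im["intrinsics"].tolist())
E
```

```text
{'t': 0.0, 'joints': array([-1.25900025e+00,  4.23822175e-01,  1.63063820e+00, -3.43423936e-05,
        1.08861358e+00, -1.90072387e-02]), 'qd': array([ 0.00140101, -0.000103  , -0.00170225, -0.00104163,  0.00068226,
       -0.00161252]), 'joint_torque': array([ 3.46204852e-04, -5.44627798e+01, -2.73663282e+01,  6.44761068e-02,
        2.27723038e-02, -1.12871030e-04]), 'position': array([ 202.83236645, -590.55311849,  185.43374498]), 'tcp_rot': array([-7.30512036e-04,  9.86350719e-01,  1.64656341e-01, -1.23085413e-04]), 'contact_force': array([ 0.29496421, -0.27058321, -0.17801555]), 'wrist_torque': array([ 0.00703656, -0.00435559,  0.00510831]), 'grasp_force': 0.0, 'grip_width': 87.51366107655682}
top [[0.01, -1.0, 0.04, 483.3], [-1.0, -0.01, 0.02, 20.62], [-0.02, -0.04, -1.0, 1042.45], [0.0, 0.0, 0.0, 1.0]] [[399.562402989293, 0.0, 312.3647387825248], [0.0, 399.562402989293, 197.9410680766992], [0.0, 0.0, 1.0]]
scene [[0.87, -0.37, 0.31, 245.3], [-0.49, -0.68, 0.55, -441.13], [0.01, -0.63, -0.78, 748.91], [0.0, 0.0, 0.0, 1.0]] [[381.30589407817916, 0.0, 321.5390995538682], [0.0, 381.30589407817916, 201.5113841872749], [0.0, 0.0, 1.0]]
```

View pics/top0.png

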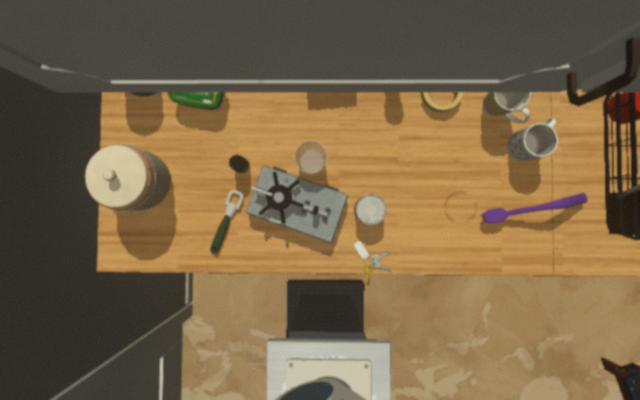

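View pics/scene0.png

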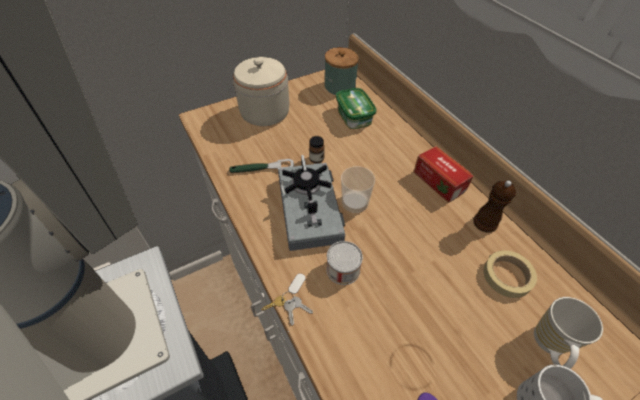

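The top view shows the box centred near (297,203), rotated. The wheel is at (279,197), with a light rib pointing left near (258,190), and the bolt is at about (315,208). I'll zoom in and measure.

Run:
```python
from h import *
im=dict(np.load("top0.npz"));P=pts(im);F=im["frame"].astype(int)
c=F[140:260,220:400];cv2.imwrite("pics/crop1.png",cv2.resize(c.astype(np.uint8)[:,:,::-1],None,fx=4.4,fy=4.4,interpolation=cv2.INTER_CUBIC))
im2=dict(np.load("scene0.npz"));c=im2["frame"][150:250,255:375];cv2.imwrite("pics/crop2.png",cv2.resize(c[:,:,::-1],None,fx=6,fy=6,interpolation=cv2.INTER_CUBIC))
# lid
m=np.zeros(F.shape[:2],bool);m[150:250,235:360]=1
z=P[...,2]; lid=m&(abs(z-45)<8)
n,l,st,_=cv2.connectedComponentsWithStats(lid.astype(np.uint8));k=1+st[1:,4].argmax()
print("lid z",np.median(z[l==k]),st[k])
g=(l==k)|(m&(z>40)&(z<85)); 
n,l2,st,_=cv2.connectedComponentsWithStats(g.astype(np.uint8));k2=1+st[1:,4].argmax();print(st[k2])
r=cv2.minAreaRect(P[l==k][:,:2].astype(np.float32));print("rect",r)
# dark wheel
dark=m&(F.max(2)<55);n,l3,st,ce=cv2.connectedComponentsWithStats(dark.astype(np.uint8))
K=im["intrinsics"];T=np.linalg.inv(im["world_to_cam"])
def ray(u,v,h):
    d=T[:3,:3]@np.array([(u-K[0,2])/K[0,0],(v-K[1,2])/K[1,1],1]);o=T[:3,3];return o+d*(h-o[2])/d[2]
for i in range(1,n):
    if st[i,4]>15:print(st[i],ce[i],ray(*ce[i],70).round(1),np.nanmedian(z[l3==i]))
```

```text
lid z 43.25034410222793 [ 247  165  101   77 3553]
[ 247  165  101   77 4588]
rect ((510.8927917480469, 80.03755950927734), (228.01727294921875, 133.82421875), 70.60354614257812)
[235 157  10  13  84] [239.14285714 163.63095238] [603. 221.  70.] 67.648090070406
[261 174  37  48 349] [280.16905444 198.34670487] [518.3 119.4  70. ] 71.1425907847563
```

View pics/crop1.png

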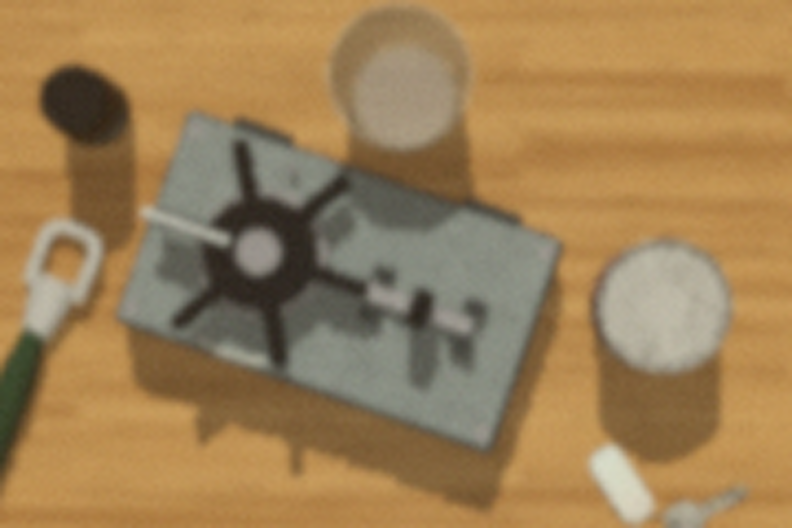

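View pics/crop2.png

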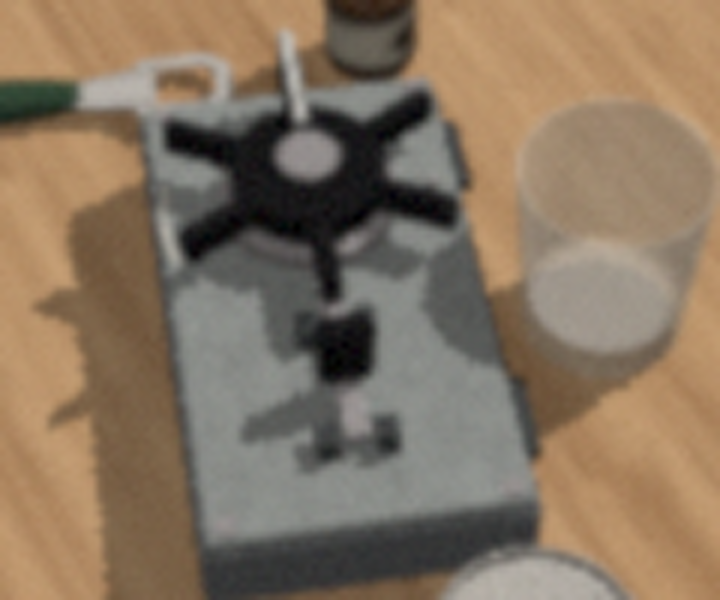

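The rib is the light strip pointing to box +y, so the wheel is 3 clicks short. Next I'll refine the axis and the grip, and work out the targets in tool axes.

```bash
cat >> h.py <<'E'
def ray(im,u,v,h):
    K=im["intrinsics"];T=np.linalg.inv(im["world_to_cam"])
    d=T[:3,:3]@np.array([(u-K[0,2])/K[0,0],(v-K[1,2])/K[1,1],1]);o=T[:3,3];return o+d*(h-o[2])/d[2]
def move_to(o,xyz):
    from scipy.spatial.transform import Rotation as R
    q=o["tcp_rot"];return (R.from_quat([q[1],q[2],q[3],q[0]]).inv().apply(np.array(xyz)-o["position"])/10).round(2)
E
python3 - <<'E'
from h import *
im=dict(np.load("top0.npz"));P=pts(im)
s=lambda x,y:(220+x/4.4-.4,140+y/4.4-.4)
u,v=s(258,250);print("hub depth pt",np.nanmedian(P[int(v)-1:int(v)+2,int(u)-1:int(u)+2].reshape(-1,3),0).round(1))
print("hub ray",ray(im,u,v,75).round(1),"rib tip",ray(im,*s(142,209),81).round(1),"grip top",ray(im,*s(421,307),85).round(1))
C=[ray(im,*s(*c),45)[:2] for c in((192,113),(562,241),(489,449),(118,318))]
C=np.array(C);print("corners",C.round(1).tolist(),"ctr",C.mean(0),[np.linalg.norm(C[i]-C[i-1]) for i in range(4)])
e=(C[0]-C[1])+(C[3]-C[2]);a=np.arctan2(e[1],e[0]);print("y-axis deg",np.degrees(a))
im2=dict(np.load("scene0.npz"))
s2=lambda x,y:(255+x/6-.4,150+y/6-.4)
print("scene hub",ray(im2,*s2(309,155),75).round(1),"scene rib tip",ray(im2,*s2(287,33),81).round(1))
C2=[ray(im2,*s2(*c),45)[:2] for c in((144,113),(432,83),(537,502),(203,545))];C2=np.array(C2);print(C2.round(1).tolist(),C2.mean(0))
e=(C2[1]-C2[2])+(C2[0]-C2[3]);print(np.degrees(np.arctan2(e[1],e[0])))
E
```

```text
hub depth pt [523.9 124.2  75.7]
hub ray [522.8 123.6  75. ] rib tip [544.8 187.1  81. ] grip top [491.8  33.4  85. ]
corners [[602.2, 165.3], [530.0, -45.9], [412.2, -5.0], [484.9, 206.3]] ctr [507.31648513  80.18931992] [np.float64(124.20028195409604), np.float64(223.12999889358952), np.float64(124.73528257007591), np.float64(223.44204897552387)]
y-axis deg 71.0687503053059
scene hub [521.6 123.   75. ] scene rib tip [543.2 183.8  81. ]
[[483.6, 203.4], [600.0, 160.2], [526.8, -48.2], [409.9, -5.6]] [505.06988468  77.45237135]
70.5958218696929
```

>>> apply_moves([
  {"dx":1,"dy":-1.2,"turn":-0.05},
  {"dx":3,"dy":-3.6,"turn":-0.12},
  {"dx":5,"dy":-6.0,"turn":-0.2},
  {"dx":7,"dy":-8.4,"turn":-0.28},
  {"dx":9,"dy":-10.8,"turn":-0.36},
  {"dx":11,"dy":-13.2,"turn":-0.44},
  {"dx":13,"dy":-15.6,"turn":-0.52},
  {"dx":15,"dy":-18,"turn":-0.6},
  {"dx":17,"dy":-20.4,"turn":-0.68},
  {"dx":19,"dy":-22.8,"turn":-0.76},
  {"dx":21,"dy":-25.2,"turn":-0.84},
  {"dx":22.5,"dy":-27,"turn":-0.9},
], hand=0)

```text
validation failed for argument at $.de...
```

```bash
cat > g.py <<'E'
from h import *
import sys
A=np.array([522.5,123.3]);a=np.radians(70.8);yb=np.array([np.cos(a),np.sin(a)]);xb=np.array([yb[1],-yb[0]])
o=get_obs();p=o["position"];d=p[:2]-A
print("t",o["t"],"pos",p.round(1),"box",(d@xb).round(1),(d@yb).round(1),"q",o["tcp_rot"].round(3),"F",o["contact_force"].round(1),"w",round(o["grip_width"],1),"j",o["joints"].round(2))
if len(sys.argv)>3:
    bx,by,z=map(float,sys.argv[1:4]);t=A+bx*xb+by*yb;print("target",t.round(1),"delta",move_to(o,[*t,z]))
    from scipy.spatial.transform import Rotation as R
    q=o["tcp_rot"];m=R.from_quat([q[1],q[2],q[3],q[0]]).as_matrix()[:,0];print("toolx deg",np.degrees(np.arctan2(m[1],m[0])))
E
python3 g.py -60 -54 120
```

```text
t 0.1 pos [ 202.8 -590.6  185.5] box -67.1 -779.3 q [-0.001  0.986  0.165 -0.   ] F [-0.   0.7  0.4] w 87.8 j [-1.26  0.42  1.63 -0.    1.09 -0.02]
target [448.1  92. ] delta [ 45.37 -56.59   6.63]
toolx deg 18.95558912802648
```

>>> apply_moves([
  {"dx":1.0,"dy":-1.2,"dz":0.0,"turn":-0.05},
  {"dx":3.0,"dy":-3.6,"dz":0.0,"turn":-0.12},
  {"dx":5.0,"dy":-6.0,"dz":0.0,"turn":-0.2},
  {"dx":7.0,"dy":-8.4,"dz":0.0,"turn":-0.28},
  {"dx":9.0,"dy":-10.8,"dz":0.0,"turn":-0.36},
  {"dx":11.0,"dy":-13.2,"dz":0.0,"turn":-0.44},
  {"dx":13.0,"dy":-15.6,"dz":0.0,"turn":-0.52},
  {"dx":15.0,"dy":-18.0,"dz":0.0,"turn":-0.6},
  {"dx":17.0,"dy":-20.4,"dz":0.0,"turn":-0.68},
  {"dx":19.0,"dy":-22.8,"dz":0.0,"turn":-0.76},
  {"dx":21.0,"dy":-25.2,"dz":0.0,"turn":-0.84},
  {"dx":22.5,"dy":-27.0,"dz":0.0,"turn":-0.9},
], hand=0.0)

```text
t: 1.1
position: [328.1, -260.4, 186.0]
tcp_rot: [-0.0, 0.815, 0.579, 0.0]
contact_force: [-0.8, -0.3, -0.6]
grip_width: 11.7
grasp_force: 0.0
```

```bash
python3 g.py -60 -54 120
```

```text
t 1.1 pos [ 328.1 -260.4  186. ] box -57.4 -426.3 q [-0.     0.815  0.579  0.   ] F [-0.8 -0.3 -0.6] w 11.7 j [-0.7   0.11  2.06  0.    0.97 -0.36]
target [448.1  92. ] delta [37.23 -0.28  6.62]
toolx deg 70.77172209976285
```

>>> apply_moves([
  {"dx":2.0,"dy":0.0,"dz":0.0,"turn":0.0},
  {"dx":5.0,"dy":0.0,"dz":0.0,"turn":0.0},
  {"dx":8.5,"dy":0.0,"dz":0.0,"turn":0.0},
  {"dx":12.0,"dy":-0.1,"dz":0.5,"turn":0.0},
  {"dx":15.5,"dy":-0.2,"dz":1.0,"turn":0.0},
  {"dx":19.0,"dy":-0.3,"dz":2.0,"turn":0.0},
  {"dx":22.5,"dy":-0.3,"dz":3.0,"turn":0.0},
  {"dx":26.0,"dy":-0.3,"dz":4.0,"turn":0.0},
  {"dx":29.5,"dy":-0.3,"dz":5.0,"turn":0.0},
  {"dx":33.0,"dy":-0.3,"dz":6.0,"turn":0.0},
  {"dx":36.0,"dy":-0.3,"dz":6.6,"turn":0.0},
  {"dx":37.2,"dy":-0.3,"dz":6.6,"turn":0.0},
], hand=0.0)

```text
t: 2.1
position: [449.6, 91.9, 119.0]
tcp_rot: [-0.0, 0.816, 0.578, -0.0]
contact_force: [-0.1, 0.3, -0.6]
grip_width: 0.4
grasp_force: 0.0
```

```bash
python3 g.py -60 -54 60
python3 - <<'E'
from h import *
im=get_image("scene");c=im["frame"][110:270,215:395];cv2.imwrite("pics/s1.png",cv2.resize(c[:,:,::-1],None,fx=3.5,fy=3.5,interpolation=cv2.INTER_CUBIC))
E
```

```text
t 2.1 pos [449.6  91.9 119. ] box -58.5 -53.7 q [-0.     0.816  0.578 -0.   ] F [-0.1  0.3 -0.6] w 0.4 j [0.18 0.28 2.04 0.   0.82 0.51]
target [448.1  92. ] delta [-0.03 -0.14  5.9 ]
toolx deg 70.65730177796245
```

View pics/s1.png

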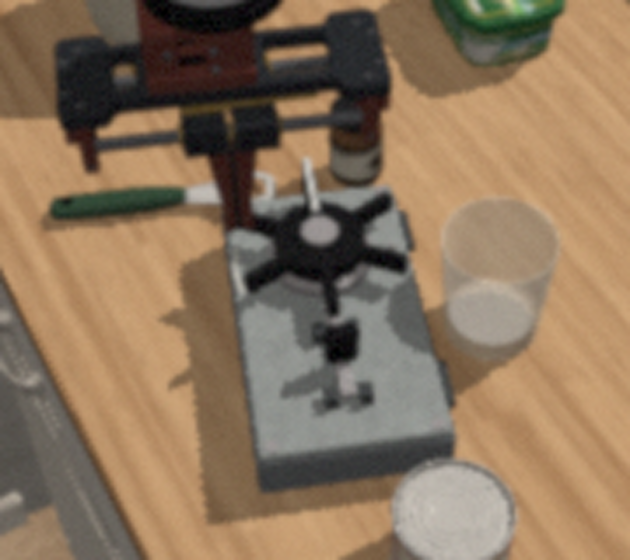

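The closed fingertip hangs over the box's near edge, at (238,225) in the crop, with the wheel and rib unchanged. I'll lower it beside the near tooth, then push along box +y.

>>> apply_moves([
  {"dx":0.0,"dy":-0.1,"dz":1.0,"turn":0.0},
  {"dx":0.0,"dy":-0.2,"dz":2.5,"turn":0.0},
  {"dx":0.0,"dy":-0.2,"dz":4.0,"turn":0.0},
  {"dx":0.0,"dy":-0.2,"dz":5.2,"turn":0.0},
  {"dx":0.0,"dy":-0.2,"dz":5.8,"turn":0.0},
  {"dx":0.2,"dy":-0.2,"dz":5.9,"turn":0.0},
  {"dx":0.5,"dy":-0.2,"dz":5.9,"turn":0.0},
  {"dx":0.8,"dy":-0.2,"dz":5.9,"turn":0.0},
])

```text
t: 2.82
position: [450.5, 97.0, 61.6]
tcp_rot: [0.0, 0.817, 0.577, 0.0]
contact_force: [0.7, 0.3, -0.2]
grip_width: 0.4
grasp_force: 0.0
```

```bash
python3 g.py -60 -3 60
```

```text
t 2.8167 pos [450.5  97.   61.6] box -59.3 -48.5 q [0.    0.817 0.577 0.   ] F [ 0.7  0.3 -0.2] w 0.4 j [ 0.19  0.39  2.07 -0.    0.68  0.53]
target [464.9 140.2] delta [ 4.55 -0.1   0.17]
toolx deg 70.46212242320347
```

>>> apply_moves([
  {"dx":0.3,"dy":-0.1,"dz":0.1,"turn":0.0},
  {"dx":0.7,"dy":-0.1,"dz":0.1,"turn":0.0},
  {"dx":1.1,"dy":-0.1,"dz":0.1,"turn":0.0},
  {"dx":1.5,"dy":-0.1,"dz":0.1,"turn":0.0},
  {"dx":1.9,"dy":-0.1,"dz":0.1,"turn":0.0},
  {"dx":2.3,"dy":-0.1,"dz":0.1,"turn":0.0},
  {"dx":2.7,"dy":-0.1,"dz":0.1,"turn":0.0},
  {"dx":3.1,"dy":-0.1,"dz":0.1,"turn":0.0},
  {"dx":3.5,"dy":-0.1,"dz":0.1,"turn":0.0},
  {"dx":3.9,"dy":-0.1,"dz":0.1,"turn":0.0},
  {"dx":4.3,"dy":-0.1,"dz":0.1,"turn":0.0},
  {"dx":4.5,"dy":-0.1,"dz":0.1,"turn":0.0},
])

```text
t: 3.82
position: [464.5, 140.5, 60.2]
tcp_rot: [0.0, 0.816, 0.577, 0.0]
contact_force: [0.2, 0.1, 0.4]
grip_width: 0.8
grasp_force: 0.0
```

```bash
python3 g.py -60 -3 60
python3 - <<'E'
from h import *
im=get_image("scene");c=im["frame"][110:270,215:395];cv2.imwrite("pics/s2.png",cv2.resize(c[:,:,::-1],None,fx=3.5,fy=3.5,interpolation=cv2.INTER_CUBIC))
E
```

```text
t 3.8167 pos [464.5 140.5  60.2] box -60.5 -2.8 q [0.    0.816 0.577 0.   ] F [0.2 0.1 0.4] w 0.8 j [0.27 0.42 2.02 0.   0.7  0.61]
target [464.9 140.2] delta [-0.02  0.05  0.02]
toolx deg 70.53333857041959
```

View pics/s2.png

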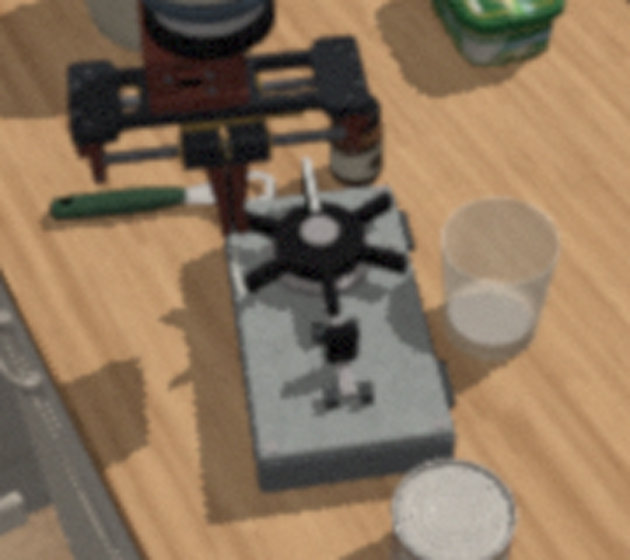

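The rib still points to +y, so the wheel hasn't moved. The fingertip at (235,232) seems to sit outside the tooth tips. I'll check where it really is against the tooth tips.

Run:
```python
from h import *
im=get_image("scene");W=im["world_to_cam"];K=im["intrinsics"]
def pr(p):
    c=W[:3,:3]@p+W[:3,3];q=K@c/c[2];return q[:2]
A=np.array([522.5,123.3]);a=np.radians(70.8);yb=np.array([np.cos(a),np.sin(a)]);xb=np.array([yb[1],-yb[0]])
c=cv2.resize(im["frame"][150:230,250:350,::-1],None,fx=7,fy=7,interpolation=cv2.INTER_CUBIC)
D=lambda p,col:cv2.circle(c,tuple(int(k) for k in ((pr(np.array(p))-[250,150]+.5)*7)),3,col,-1)
o=get_obs()["position"];D(o,(0,0,255));print(pr(o))
for k in range(6):
    f=np.pi/3*k;D([*(A+64*(np.sin(f)*xb+np.cos(f)*yb)),73],(0,255,255))
D([*A,75],(0,255,0))
im=get_image("top");W=im["world_to_cam"];K=im["intrinsics"]
cv2.imwrite("pics/s3.png",c)
```

```text
[281.92427283 183.35125379]
```

View pics/s3.png

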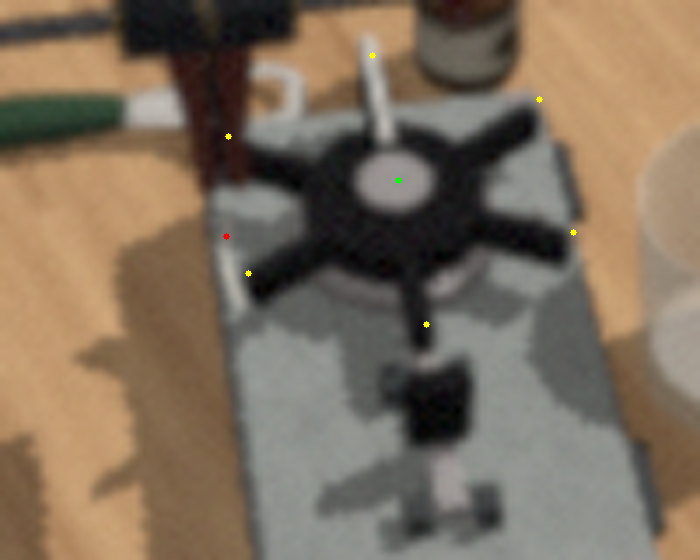

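Run:
```python
from h import *
im=get_image("scene");P=pts(im)
print(get_obs()["position"])
for v in range(164,186,2): print(v,[P[v,u].round(0).astype(int).tolist() if P[v,u,0]==P[v,u,0] else None for u in (279,281,283)],im["frame"][v,281])
print(ray(im,281.7,176.3,60))
im=get_image("top");P=pts(im);np.savez("top1.npz",**im)
m=(P[...,2]>50)&(P[...,2]<130);m[:,:230]=0;m[:,340:]=0;m[:150]=0;m[250:]=0
q=P[m];A=np.array([522.5,123.3]);a=np.radians(70.8);yb=np.array([np.cos(a),np.sin(a)]);xb=np.array([yb[1],-yb[0]])
print(len(q)); f=q[q[:,2]>88];print(np.c_[(f[:,:2]-A)@xb,(f[:,:2]-A)@yb,f[:,2]].round(0)[:30].tolist())
cv2.imwrite("pics/t1.png",cv2.resize(im["frame"][140:260,220:400,::-1],None,fx=4.4,fy=4.4,interpolation=cv2.INTER_CUBIC))
```

```text
[464.09065093 139.9781304   60.14014189]
164 [[458, 128, 140], [462, 126, 140], [467, 126, 138]] [36 13 13]
166 [[457, 128, 135], [462, 128, 132], [467, 127, 131]] [35 20 14]
168 [[457, 128, 128], [462, 129, 125], [466, 126, 125]] [37 28 27]
170 [[457, 130, 120], [461, 129, 119], [465, 126, 119]] [33 21 21]
172 [[457, 132, 112], [462, 132, 108], [464, 125, 115]] [44 36 35]
174 [[456, 130, 107], [461, 130, 105], [464, 126, 107]] [36 25 24]
176 [[456, 131, 100], [460, 130, 98], [464, 127, 99]] [77 72 74]
178 [[473, 181, 36], [475, 171, 44], [479, 167, 47]] [134 137 133]
180 [[471, 177, 33], [472, 165, 44], [477, 163, 44]] [112 111 110]
182 [[474, 187, 14], [470, 162, 41], [474, 156, 45]] [102 103  99]
184 [[476, 193, 0], [467, 153, 44], [471, 150, 45]] [117 117 110]
[473.8740993  161.73607878  60.        ]
773
[[120.0, -4.0, 88.0], [143.0, -72.0, 91.0], [141.0, -73.0, 89.0], [114.0, -3.0, 91.0], [139.0, -73.0, 89.0], [109.0, -3.0, 90.0], [135.0, -77.0, 91.0], [133.0, -78.0, 90.0], [130.0, -79.0, 90.0], [128.0, -80.0, 89.0], [100.0, -6.0, 89.0], [126.0, -81.0, 91.0], [97.0, -7.0, 91.0], [118.0, -81.0, 90.0], [91.0, -11.0, 90.0], [116.0, -81.0, 89.0], [113.0, -80.0, 89.0], [88.0, -15.0, 90.0], [111.0, -81.0, 88.0], [108.0, -79.0, 90.0], [84.0, -19.0, 90.0], [105.0, -80.0, 90.0], [82.0, -22.0, 90.0], [81.0, -25.0, 92.0], [99.0, -77.0, 90.0], [80.0, -28.0, 89.0], [96.0, -76.0, 88.0], [79.0, -34.0, 90.0], [92.0, -72.0, 91.0], [78.0, -39.0, 89.0]]
```

View pics/t1.png

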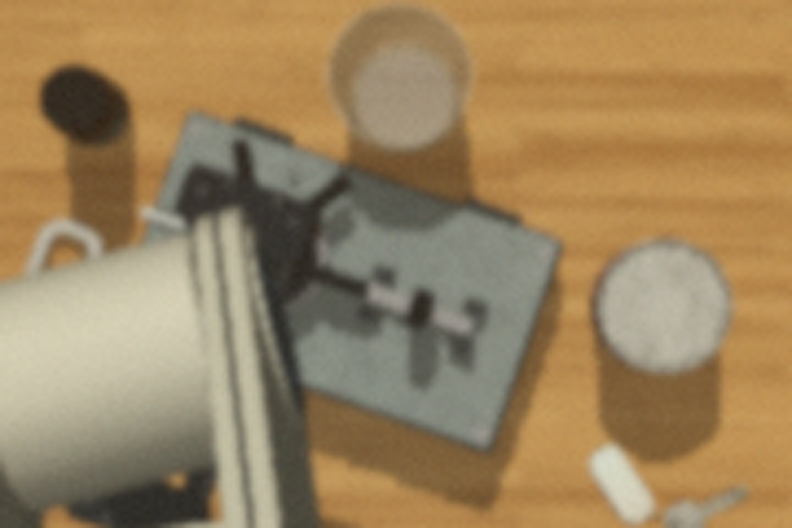

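The depth image puts the fingertip's end near z≈94, although the TCP reads 60, and x and y agree. That explains why it passed above the wheel. It is now over the gap, so I'll lower it carefully while watching force, staying above the lid even if the reading is right.

>>> apply_moves([
  {"dx":0.0,"dy":0.0,"dz":0.2,"turn":0.0},
  {"dx":0.0,"dy":0.0,"dz":0.5,"turn":0.0},
  {"dx":0.0,"dy":0.0,"dz":0.8,"turn":0.0},
  {"dx":0.0,"dy":0.0,"dz":1.1,"turn":0.0},
  {"dx":0.0,"dy":0.0,"dz":1.2,"turn":0.0},
  {"dx":0.0,"dy":0.0,"dz":1.2,"turn":0.0},
])

```text
t: 4.57
position: [463.9, 139.9, 47.7]
tcp_rot: [-0.0, 0.817, 0.577, -0.0]
contact_force: [0.8, 0.6, -0.0]
grip_width: 0.5
grasp_force: 0.0
```

```bash
cat > tip.py <<'E'
from h import *
im=get_image("scene");P=pts(im);o=get_obs();p=o["position"]
d=np.hypot(P[...,0]-p[0],P[...,1]-p[1]);F=im["frame"].astype(int)
m=(d<22)&(P[...,2]>p[2]-20)&(P[...,2]<p[2]+120)&(F.max(2)<70)
q=P[m];print("TCP",p.round(1),"F",o["contact_force"].round(1),"w",o["grip_width"].round(1),"tip z low pct",np.percentile(q[:,2],[0,2,5,10]).round(1),len(q))
lo=q[q[:,2]<np.percentile(q[:,2],12)];print("lowest xy mean",lo.mean(0).round(1))
E
python3 tip.py
python3 - <<'E'
from h import *
im=dict(get_image("scene"));cv2.imwrite("pics/s4.png",cv2.resize(im["frame"][110:230,230:350,::-1],None,fx=5,fy=5,interpolation=cv2.INTER_CUBIC))
E
```

```text
Traceback (most recent call last):
  File "tip.py", line 5, in <module>
    q=P[m];print("TCP",p.round(1),"F",o["contact_force"].round(1),"w",o["grip_width"].round(1),"tip z low pct",np.percentile(q[:,2],[0,2,5,10]).round(1),len(q))
                                                                      ^^^^^^^^^^^^^^^^^^^^^
AttributeError: 'float' object has no attribute 'round'
```

View pics/s4.png

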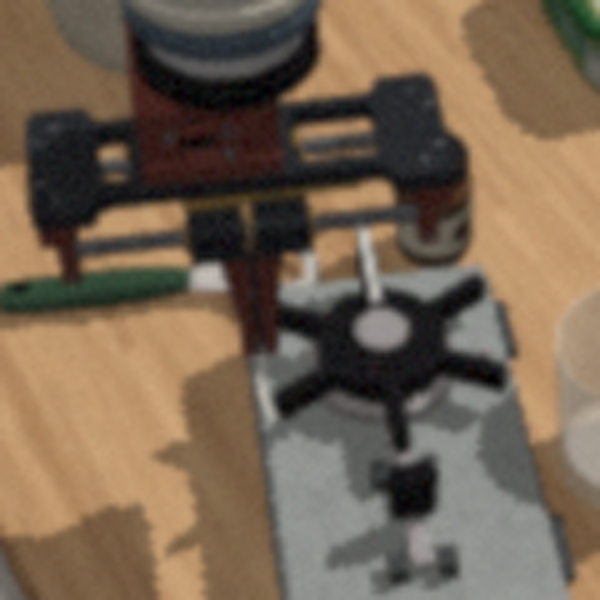

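The fingertip ends at (260,352), level with the tooth tops, and touches nothing. From here I'll measure numerically.

```bash
sed -i 's/o\["grip_width"\].round(1)/round(o["grip_width"],1)/' tip.py; python3 tip.py
```

```text
TCP [464.2 140.   48.2] F [0.1 0.  0.1] w 0.5 tip z low pct [43.5 86.5 89.5 93. ] 157
lowest xy mean [460.7 129.4  87.4]
```

>>> apply_moves([
  {"dx":0.0,"dy":0.0,"dz":0.2,"turn":0.0},
  {"dx":0.0,"dy":0.0,"dz":0.4,"turn":0.0},
  {"dx":0.0,"dy":0.0,"dz":0.6,"turn":0.0},
  {"dx":0.0,"dy":0.0,"dz":0.8,"turn":0.0},
  {"dx":0.0,"dy":0.0,"dz":0.9,"turn":0.0},
  {"dx":0.0,"dy":0.0,"dz":0.9,"turn":0.0},
])

```text
t: 5.22
position: [464.0, 140.0, 38.9]
tcp_rot: [-0.0, 0.817, 0.577, -0.0]
contact_force: [0.2, -0.2, 1.0]
grip_width: 0.3
grasp_force: 0.0
```

```bash
python3 tip.py
```

```text
TCP [464.1 140.   39. ] F [1.2 0.4 0.2] w 0.3 tip z low pct [44.4 78.8 80.7 84.4] 153
lowest xy mean [461.6 129.1  79.7]
```

No contact with the TCP reading 39, below the 45 mm lid, so the fingertip really is about 37 mm higher than reported. I'll go down another 16 mm, slowly.

>>> apply_moves([
  {"dx":0.0,"dy":0.0,"dz":0.2,"turn":0.0},
  {"dx":0.0,"dy":0.0,"dz":0.4,"turn":0.0},
  {"dx":0.0,"dy":0.0,"dz":0.6,"turn":0.0},
  {"dx":0.0,"dy":0.0,"dz":0.8,"turn":0.0},
  {"dx":0.0,"dy":0.0,"dz":1.0,"turn":0.0},
  {"dx":0.0,"dy":0.0,"dz":1.2,"turn":0.0},
  {"dx":0.0,"dy":0.0,"dz":1.4,"turn":0.0},
  {"dx":0.0,"dy":0.0,"dz":1.6,"turn":0.0},
  {"dx":0.0,"dy":0.0,"dz":1.6,"turn":0.0},
])

```text
t: 6.02
position: [463.9, 139.9, 22.8]
tcp_rot: [-0.0, 0.817, 0.577, -0.0]
contact_force: [-0.9, 0.3, 0.1]
grip_width: 0.8
grasp_force: 0.0
```

```bash
python3 tip.py; python3 g.py -60 -3 24
```

```text
TCP [464.1 140.   23. ] F [-0.5 -0.2 -0.1] w 0.3 tip z low pct [42.9 57.1 62.3 66.4] 144
lowest xy mean [463.9 130.1  60.7]
t 6.0667 pos [464.1 140.   23. ] box -60.7 -3.5 q [-0.     0.817  0.577 -0.   ] F [-0.5 -0.2 -0.1] w 0.3 j [0.27 0.49 2.03 0.   0.62 0.61]
target [464.9 140.2] delta [ 0.05  0.07 -0.11]
toolx deg 70.51891529341358
```

The tip is now about z 59 in the gap. I'll go out and around the tip of the near tooth to its −y side.

>>> apply_moves([
  {"dx":0.0,"dy":-1.0,"dz":0.0,"turn":0.0},
  {"dx":0.0,"dy":-2.2,"dz":0.0,"turn":0.0},
  {"dx":0.0,"dy":-2.6,"dz":0.0,"turn":0.0},
  {"dx":-1.5,"dy":-2.6,"dz":0.0,"turn":0.0},
  {"dx":-3.0,"dy":-2.6,"dz":0.0,"turn":0.0},
  {"dx":-4.5,"dy":-2.6,"dz":0.0,"turn":0.0},
  {"dx":-5.0,"dy":-2.6,"dz":0.0,"turn":0.0},
  {"dx":-5.0,"dy":-1.5,"dz":0.0,"turn":0.0},
  {"dx":-5.0,"dy":-0.5,"dz":0.0,"turn":0.0},
  {"dx":-5.0,"dy":0.0,"dz":0.0,"turn":0.0},
  {"dx":-5.0,"dy":0.0,"dz":0.0,"turn":0.0},
])

```text
t: 6.98
position: [450.3, 93.2, 23.5]
tcp_rot: [0.001, 0.817, 0.577, 0.001]
contact_force: [0.1, -0.0, -0.5]
grip_width: 0.8
grasp_force: 0.0
```

>>> apply_moves([
  {"dx":0.4,"dy":0.0,"dz":0.0,"turn":0.0},
  {"dx":0.8,"dy":0.0,"dz":0.0,"turn":0.0},
  {"dx":1.2,"dy":0.0,"dz":0.0,"turn":0.0},
  {"dx":1.6,"dy":0.0,"dz":0.0,"turn":0.0},
  {"dx":2.0,"dy":0.0,"dz":0.0,"turn":0.0},
  {"dx":2.0,"dy":0.0,"dz":0.0,"turn":0.0},
])

```text
t: 7.48
position: [454.6, 112.6, 23.2]
tcp_rot: [0.0, 0.816, 0.578, 0.0]
contact_force: [0.1, -1.5, 0.8]
grip_width: 0.5
grasp_force: 0.4
```

```bash
python3 g.py -60 -3 23; python3 tip.py
```

```text
t 7.4833 pos [454.6 112.6  23.2] box -60.6 -32.5 q [0.    0.816 0.578 0.   ] F [ 0.1 -1.5  0.8] w 0.5 j [0.22 0.48 2.07 0.   0.6  0.56]
target [464.9 140.2] delta [2.95 0.05 0.02]
toolx deg 70.56484898953508
TCP [454.6 112.3  23.2] F [ 0.2 -1.4  0. ] w 0.4 tip z low pct [60.4 62.6 65.  68.3] 162
lowest xy mean [457.7 106.5  65.5]
```

In contact now, at about 1.5 N. I'll continue past halfway.

>>> apply_moves([
  {"dx":0.3,"dy":0.0,"dz":0.0,"turn":0.0},
  {"dx":0.6,"dy":0.0,"dz":0.0,"turn":0.0},
  {"dx":0.9,"dy":0.0,"dz":0.0,"turn":0.0},
  {"dx":1.2,"dy":0.0,"dz":0.0,"turn":0.0},
  {"dx":1.5,"dy":0.0,"dz":0.0,"turn":0.0},
  {"dx":1.8,"dy":0.0,"dz":0.0,"turn":0.0},
  {"dx":2.1,"dy":0.0,"dz":0.0,"turn":0.0},
  {"dx":2.4,"dy":0.0,"dz":0.0,"turn":0.0},
  {"dx":2.7,"dy":0.0,"dz":0.0,"turn":0.0},
  {"dx":2.9,"dy":0.0,"dz":0.0,"turn":0.0},
  {"dx":2.9,"dy":0.0,"dz":0.0,"turn":0.0},
])

```text
t: 8.45
position: [464.6, 139.6, 23.3]
tcp_rot: [0.0, 0.816, 0.577, 0.001]
contact_force: [-1.0, 0.1, -0.6]
grip_width: 0.6
grasp_force: 0.0
```

```bash
cat > rib.py <<'E'
from h import *
A=np.array([522.5,123.3]);a=np.radians(70.8);yb=np.array([np.cos(a),np.sin(a)]);xb=np.array([yb[1],-yb[0]])
# light, grey, on ring 45..66 mm round the axis at rib height: angle clockwise from box +y
for n in("top","scene"):
    im=get_image(n);F=im["frame"].astype(float);W=im["world_to_cam"];K=im["intrinsics"];r=[]
    for f in range(0,360,5):
        for R in range(38,67,4):
            g=np.radians(f);p=np.array([*(A+R*(np.sin(g)*xb+np.cos(g)*yb)),81]);c=W[:3,:3]@p+W[:3,3];q=K@c/c[2]
            u,v=q[:2].round().astype(int);r.append((f,F[v,u].min()))
    r=np.array(r);s=r[:,1].reshape(72,-1).mean(1)
    k=s.argsort()[::-1][:8];print(n,[(int(k_*5),int(s[k_])) for k_ in k])
E
python3 rib.py; python3 tip.py; python3 g.py
```

```text
top [(300, 178), (305, 178), (310, 177), (295, 175), (315, 174), (290, 172), (320, 170), (285, 169)]
scene [(80, 130), (75, 129), (85, 126), (90, 125), (45, 125), (105, 123), (100, 121), (70, 121)]
TCP [463.9 139.1  23.2] F [-0.1  0.2  0.6] w 0.1 tip z low pct [45.3 61.5 63.6 67. ] 159
lowest xy mean [469.4 134.3  63.3]
t 8.6 pos [463.9 139.1  23.2] box -60.5 -4.3 q [0.    0.817 0.577 0.   ] F [-0.1  0.2  0.6] w 0.1 j [0.27 0.49 2.03 0.   0.62 0.61]
```

```bash
cat > rib.py <<'E'
from h import *
A=np.array([522.5,123.3]);a=np.radians(70.8);yb=np.array([np.cos(a),np.sin(a)]);xb=np.array([yb[1],-yb[0]])
p=get_obs()["position"]
for n in("top","scene"):
    im=get_image(n);P=pts(im);F=im["frame"].astype(int);d=P[...,:2]-A;r=np.hypot(d[...,0],d[...,1])
    ok=(r>38)&(r<72)&(np.hypot(P[...,0]-p[0],P[...,1]-p[1])>28)
    g=np.degrees(np.arctan2(d@xb,d@yb))%360;z=P[...,2]
    for nm,m in(("rib",ok&(z>74)&(z<86)&(F.min(2)>85)),("dark",ok&(z>55)&(z<80)&(F.max(2)<60))):
        h=np.histogram(((g[m]+10)%360)-10,bins=np.arange(-10,351,20))[0];print(n,nm,dict((int(-10+20*i+10),int(c)) for i,c in enumerate(h) if c))
E
python3 rib.py
```

```text
top rib {40: 22, 160: 1}
top dark {100: 17, 120: 1, 160: 12, 220: 3}
scene rib {40: 22}
scene dark {40: 7, 60: 8, 100: 21, 120: 28, 160: 22, 180: 20, 220: 62, 340: 12}
```

```bash
cat >> rib.py <<'E'
    m=ok&(z>74)&(z<86)&(F.min(2)>85);c=d[m].mean(0);print(n,"rib mean ang",np.degrees(np.arctan2(c@xb,c@yb)).round(1),"r",np.hypot(*c).round(1),P[m].mean(0).round(1))
E
python3 rib.py|grep mean; sed 's/get_image(n)/dict(np.load(n+"0.npz"))/' rib.py>r0.py; python3 r0.py; cat >> /dev/null
```

```text
top rib mean ang 44.7 r 56.8 [573.5 148.3  78.5]
scene rib mean ang 47.8 r 55.1 [573.2 144.8  79. ]
top rib {0: 32}
top dark {60: 15, 120: 19, 180: 15, 240: 13, 300: 13}
top rib mean ang 0.4 r 52.5 [540.1 172.8  78.9]
scene rib {0: 23}
scene dark {60: 34, 120: 48, 140: 2, 180: 46, 200: 1, 240: 56, 280: 2, 300: 40}
scene rib mean ang -1.8 r 52.7 [538.3 173.6  79.7]
```

```bash
python3 rib.py
python3 - <<'E'
from h import *
for im in (dict(np.load("scene0.npz")),get_image("scene")):
    P=pts(im);F=im["frame"].astype(int);z=P[...,2]
    m=(abs(z-45)<5)&(P[...,0]>400)&(P[...,0]<620)&(P[...,1]<110)&(P[...,1]>-70)&(np.ptp(F,axis=2)<30)
    n,l,st,_=cv2.connectedComponentsWithStats(m.astype(np.uint8));k=1+st[1:,4].argmax()
    q=P[l==k];hull=cv2.convexHull(q[:,:2].astype(np.float32));e=cv2.approxPolyDP(hull,8,True)[:,0];print(e.round(0).tolist())
    h=(abs(z-76)<5)&(np.hypot(P[...,0]-522.5,P[...,1]-123.3)<25)&(F.min(2)>90);print("hub",P[h].mean(0).round(1),h.sum())
E
python3 g.py
```

```text
top rib {40: 19, 60: 2}
top dark {100: 14, 120: 4, 160: 12, 180: 1, 340: 2}
top rib mean ang 47.7 r 58.0 [575.8 146.1  78.5]
scene rib {40: 14, 60: 10}
scene dark {60: 17, 100: 3, 120: 42, 160: 13, 180: 32, 220: 54, 240: 4, 280: 1, 340: 10}
scene rib mean ang 48.9 r 53.2 [571.9 143.1  78.9]
[[574.0, 86.0], [550.0, 99.0], [451.0, 108.0], [411.0, -6.0], [529.0, -45.0]]
hub [521.4 124.8  76.4] 71
[[573.0, 91.0], [556.0, 106.0], [450.0, 106.0], [411.0, -5.0], [529.0, -45.0]]
hub [523.4 123.6  76.7] 81
t 8.95 pos [463.9 139.   23.2] box -60.5 -4.4 q [0.    0.817 0.577 0.   ] F [-0.1 -0.2 -0.3] w 0.5 j [0.27 0.49 2.03 0.   0.62 0.61]
```

The box hasn't moved, and the wheel is creeping on by itself towards the click (44.7° → 48.9°), heavily damped. I'll wait, and meanwhile go around to the next tooth's −y side, staying clear.

>>> apply_moves([
  {"dx":0.0,"dy":-1.0,"dz":0.0,"turn":0.0},
  {"dx":0.0,"dy":-2.2,"dz":0.0,"turn":0.0},
  {"dx":0.0,"dy":-2.6,"dz":0.0,"turn":0.0},
  {"dx":-1.5,"dy":-2.6,"dz":0.0,"turn":0.0},
  {"dx":-3.0,"dy":-2.6,"dz":0.0,"turn":0.0},
  {"dx":-4.5,"dy":-2.6,"dz":0.0,"turn":0.0},
  {"dx":-5.0,"dy":-2.6,"dz":0.0,"turn":0.0},
  {"dx":-5.0,"dy":-2.6,"dz":0.0,"turn":0.0},
  {"dx":-5.0,"dy":-2.6,"dz":0.0,"turn":0.0},
  {"dx":-5.0,"dy":-2.6,"dz":0.0,"turn":0.0},
  {"dx":-5.0,"dy":-2.6,"dz":0.0,"turn":0.0},
  {"dx":-5.0,"dy":-2.6,"dz":0.0,"turn":0.0},
])

```text
t: 9.95
position: [423.0, 101.1, 23.2]
tcp_rot: [0.0, 0.816, 0.578, 0.0]
contact_force: [-0.3, 0.4, -0.4]
grip_width: 0.2
grasp_force: 0.0
```

```bash
python3 rib.py; python3 g.py -60 -53 23
```

```text
top rib {60: 34}
top dark {0: 8, 120: 18, 300: 16}
top rib mean ang 59.9 r 53.0 [574.5 133.3  78.9]
scene rib {60: 28}
scene dark {60: 22, 120: 48, 140: 1, 180: 42, 200: 1, 240: 59, 300: 11}
scene rib mean ang 61.0 r 52.3 [574.1 132.2  79.4]
t 10.05 pos [422.8 100.9  23.2] box -86.8 -53.9 q [0.    0.816 0.577 0.   ] F [ 0.1 -0.   0.7] w 0.7 j [0.21 0.44 2.14 0.   0.56 0.55]
target [448.4  93. ] delta [0.1  2.68 0.02]
toolx deg 70.54854304189372
```

The wheel now rests at 60°, so the first click is done. Second flick: in, then push.

>>> apply_moves([
  {"dx":0.0,"dy":1.0,"dz":0.0,"turn":0.0},
  {"dx":0.0,"dy":2.0,"dz":0.0,"turn":0.0},
  {"dx":0.0,"dy":2.6,"dz":0.0,"turn":0.0},
  {"dx":0.0,"dy":2.6,"dz":0.0,"turn":0.0},
  {"dx":0.3,"dy":2.6,"dz":0.0,"turn":0.0},
  {"dx":0.7,"dy":2.6,"dz":0.0,"turn":0.0},
  {"dx":1.1,"dy":2.6,"dz":0.0,"turn":0.0},
  {"dx":1.5,"dy":2.6,"dz":0.0,"turn":0.0},
  {"dx":1.8,"dy":2.6,"dz":0.0,"turn":0.0},
  {"dx":2.1,"dy":2.6,"dz":0.0,"turn":0.0},
  {"dx":2.4,"dy":2.6,"dz":0.0,"turn":0.0},
  {"dx":2.7,"dy":2.6,"dz":0.0,"turn":0.0},
])

```text
t: 11.05
position: [455.2, 117.6, 23.0]
tcp_rot: [-0.0, 0.816, 0.577, -0.001]
contact_force: [-4.7, -1.7, 3.0]
grip_width: 0.4
grasp_force: 3.5
```

>>> apply_moves([
  {"dx":0.3,"dy":0.0,"dz":0.0,"turn":0.0},
  {"dx":0.6,"dy":0.0,"dz":0.0,"turn":0.0},
  {"dx":0.9,"dy":0.0,"dz":0.0,"turn":0.0},
  {"dx":1.2,"dy":0.0,"dz":0.0,"turn":0.0},
  {"dx":1.5,"dy":0.0,"dz":0.0,"turn":0.0},
  {"dx":1.8,"dy":0.0,"dz":0.0,"turn":0.0},
  {"dx":2.1,"dy":0.0,"dz":0.0,"turn":0.0},
  {"dx":2.2,"dy":0.0,"dz":0.0,"turn":0.0},
  {"dx":2.2,"dy":-1.0,"dz":0.0,"turn":0.0},
  {"dx":2.2,"dy":-2.2,"dz":0.0,"turn":0.0},
  {"dx":2.2,"dy":-2.6,"dz":0.0,"turn":0.0},
  {"dx":2.2,"dy":-2.6,"dz":0.0,"turn":0.0},
])

```text
t: 12.05
position: [436.9, 146.9, 23.0]
tcp_rot: [-0.0, 0.816, 0.578, -0.001]
contact_force: [0.0, 0.1, 0.3]
grip_width: 0.7
grasp_force: 0.0
```

```bash
python3 rib.py;python3 g.py -86 -53 23
```

```text
top rib {40: 1, 100: 32, 160: 1}
top dark {40: 14, 160: 16, 220: 22, 240: 3, 340: 5}
top rib mean ang 105.6 r 51.4 [564.7  93.9  78.9]
scene rib {100: 19, 120: 16}
scene dark {40: 13, 60: 20, 100: 2, 120: 37, 160: 16, 180: 30, 220: 57, 240: 1, 280: 46, 340: 6}
scene rib mean ang 109.5 r 52.5 [563.5  90.5  79.4]
t 12.15 pos [438.8 147.   23.3] box -86.9 -5.2 q [0.    0.816 0.578 0.   ] F [-0.6  0.1  0.6] w 0.2 j [ 0.3   0.47  2.08 -0.    0.59  0.64]
target [423.9 101.5] delta [-4.78  0.11  0.03]
toolx deg 70.55676952542251
```

Second click is underway. I'll go back and let it settle.

>>> apply_moves([
  {"dx":-1.5,"dy":0.0,"dz":0.0,"turn":0.0},
  {"dx":-3.0,"dy":0.0,"dz":0.0,"turn":0.0},
  {"dx":-4.3,"dy":0.0,"dz":0.0,"turn":0.0},
  {"dx":-4.8,"dy":0.0,"dz":0.0,"turn":0.0},
  {"dx":-4.8,"dy":0.0,"dz":0.0,"turn":0.0},
  {"dx":-4.8,"dy":0.0,"dz":0.0,"turn":0.0},
  {"dx":-4.8,"dy":0.0,"dz":0.0,"turn":0.0},
  {"dx":-4.8,"dy":0.0,"dz":0.0,"turn":0.0},
])

```text
t: 12.82
position: [423.5, 102.0, 23.2]
tcp_rot: [0.0, 0.816, 0.577, 0.0]
contact_force: [0.6, -0.2, 0.2]
grip_width: 0.5
grasp_force: 0.0
```

```bash
python3 rib.py;python3 g.py -60 -53 23
```

```text
top rib {120: 33}
top dark {0: 6, 60: 15, 240: 2, 300: 16}
top rib mean ang 119.1 r 52.5 [557.4  84.1  78.9]
scene rib {120: 35}
scene dark {60: 32, 120: 38, 180: 45, 200: 1, 240: 62, 280: 1, 300: 15}
scene rib mean ang 123.0 r 52.9 [554.9  81.5  79.4]
t 12.9167 pos [423.3 101.9  23.2] box -86.7 -52.8 q [0.    0.816 0.577 0.   ] F [-0.3  0.1 -0.3] w 0.4 j [0.21 0.44 2.13 0.   0.56 0.55]
target [448.4  93. ] delta [-0.01  2.67  0.02]
toolx deg 70.54733266310777
```

Rib at 120°. Third and last flick, with the same motion.

>>> apply_moves([
  {"dx":0.0,"dy":1.0,"dz":0.0,"turn":0.0},
  {"dx":0.0,"dy":2.0,"dz":0.0,"turn":0.0},
  {"dx":0.0,"dy":2.6,"dz":0.0,"turn":0.0},
  {"dx":0.0,"dy":2.6,"dz":0.0,"turn":0.0},
  {"dx":0.3,"dy":2.6,"dz":0.0,"turn":0.0},
  {"dx":0.7,"dy":2.6,"dz":0.0,"turn":0.0},
  {"dx":1.1,"dy":2.6,"dz":0.0,"turn":0.0},
  {"dx":1.5,"dy":2.6,"dz":0.0,"turn":0.0},
  {"dx":1.8,"dy":2.6,"dz":0.0,"turn":0.0},
  {"dx":2.1,"dy":2.6,"dz":0.0,"turn":0.0},
  {"dx":2.4,"dy":2.6,"dz":0.0,"turn":0.0},
  {"dx":2.7,"dy":2.6,"dz":0.0,"turn":0.0},
])

```text
t: 13.92
position: [455.3, 118.4, 23.0]
tcp_rot: [-0.001, 0.817, 0.577, -0.001]
contact_force: [-5.8, -1.3, 3.4]
grip_width: 0.8
grasp_force: 3.7
```

>>> apply_moves([
  {"dx":0.3,"dy":0.0,"dz":0.0,"turn":0.0},
  {"dx":0.6,"dy":0.0,"dz":0.0,"turn":0.0},
  {"dx":0.9,"dy":0.0,"dz":0.0,"turn":0.0},
  {"dx":1.2,"dy":0.0,"dz":0.0,"turn":0.0},
  {"dx":1.5,"dy":0.0,"dz":0.0,"turn":0.0},
  {"dx":1.8,"dy":0.0,"dz":0.0,"turn":0.0},
  {"dx":2.1,"dy":0.0,"dz":0.0,"turn":0.0},
  {"dx":2.1,"dy":0.0,"dz":0.0,"turn":0.0},
  {"dx":2.1,"dy":-1.0,"dz":0.0,"turn":0.0},
  {"dx":2.1,"dy":-2.2,"dz":0.0,"turn":0.0},
  {"dx":2.1,"dy":-2.6,"dz":0.0,"turn":0.0},
  {"dx":2.1,"dy":-2.6,"dz":0.0,"turn":0.0},
])

```text
t: 14.92
position: [436.9, 146.9, 23.0]
tcp_rot: [-0.0, 0.816, 0.578, -0.001]
contact_force: [-1.5, 0.8, 0.7]
grip_width: 0.5
grasp_force: 0.0
```

```bash
python3 rib.py;python3 g.py -86 -125 75
```

```text
top rib {160: 28, 180: 2}
top dark {40: 13, 100: 14, 120: 4, 220: 19, 240: 5, 340: 6}
top rib mean ang 167.1 r 52.7 [516.8  71.   79.1]
scene rib {160: 18, 180: 18}
scene dark {40: 12, 60: 19, 100: 3, 120: 42, 180: 23, 220: 54, 240: 7, 280: 47, 300: 2, 340: 8}
scene rib mean ang 170.2 r 54.3 [513.6  69.7  79.1]
t 15.0167 pos [438.8 147.   23.3] box -86.8 -5.2 q [0.    0.816 0.578 0.   ] F [ 0.1 -0.2  0.6] w 0.2 j [ 0.3   0.47  2.08 -0.    0.59  0.64]
target [400.2  33.5] delta [-11.98   0.14  -5.17]
toolx deg 70.55841124531023
```

Third click is in progress. Meanwhile I'll rise and go behind the grip.

>>> apply_moves([
  {"dx":-0.5,"dy":0.0,"dz":-1.5,"turn":0.0},
  {"dx":-2.0,"dy":0.0,"dz":-3.5,"turn":0.0},
  {"dx":-4.5,"dy":0.0,"dz":-5.0,"turn":0.0},
  {"dx":-7.5,"dy":1.0,"dz":-5.2,"turn":0.0},
  {"dx":-10.0,"dy":3.0,"dz":-5.2,"turn":0.0},
  {"dx":-11.5,"dy":5.5,"dz":-5.2,"turn":0.0},
  {"dx":-12.0,"dy":7.8,"dz":-5.2,"turn":0.0},
  {"dx":-12.0,"dy":8.7,"dz":-5.2,"turn":0.0},
  {"dx":-12.0,"dy":8.7,"dz":-5.2,"turn":0.0},
])

```text
t: 15.77
position: [483.4, 3.8, 75.5]
tcp_rot: [0.001, 0.817, 0.576, 0.001]
contact_force: [0.5, 0.2, 0.1]
grip_width: 1.1
grasp_force: 0.0
```

```bash
python3 rib.py;python3 g.py 0 -125 27
python3 - <<'E'
from h import *
im=get_image("scene");P=pts(im);F=im["frame"].astype(int)
m=(abs(P[...,2]-82)<6)&(np.hypot(P[...,0]-491,P[...,1]-33)<25)&(F.max(2)<70);print("grip",P[m].mean(0) if m.any() else None,m.sum())
cv2.imwrite("pics/s5.png",cv2.resize(im["frame"][110:270,215:395,::-1],None,fx=3.5,fy=3.5,interpolation=cv2.INTER_CUBIC))
E
```

```text
top rib {}
top dark {0: 10, 60: 19, 120: 4, 240: 30, 300: 16}
top rib mean ang nan r nan [nan nan nan]
scene rib {}
scene dark {180: 9, 240: 24, 300: 17}
scene rib mean ang nan r nan [nan nan nan]
t 15.8667 pos [480.2   5.   74.9] box -1.0 -125.6 q [-0.     0.817  0.577 -0.   ] F [-1.   0.4 -0.7] w 0.4 j [-0.01  0.39  2.02  0.    0.73  0.33]
target [481.4   5.3] delta [0.06 0.11 4.79]
toolx deg 70.51100231146785
grip [481.53350522  33.08785134  82.2571683 ] 13rib.py:10: RuntimeWarning: Mean of empty slice.
  m=ok&(z>74)&(z<86)&(F.min(2)>85);c=d[m].mean(0);print(n,"rib mean ang",np.degrees(np.arctan2(c@xb,c@yb)).round(1),"r",np.hypot(*c).round(1),P[m].mean(0).round(1))
  ret = um.true_divide(
```

View pics/s5.png

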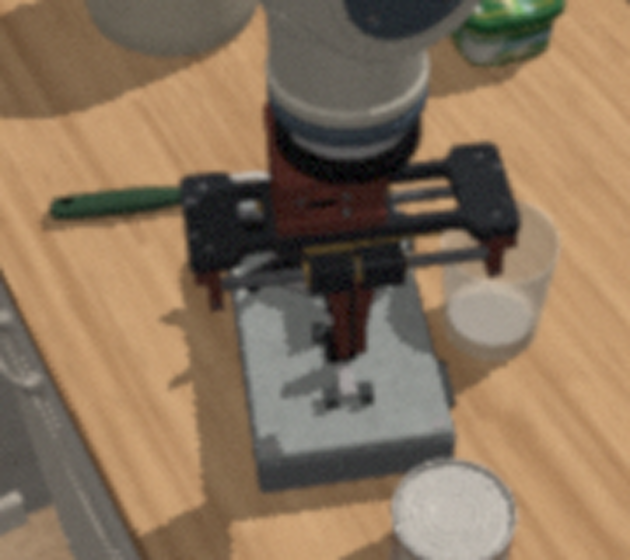

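The gripper is behind the grip, with the fingertip at (345,358), and the teeth are at 0/60/120/240/300°, so the click is complete. Its +x end comes near the tumbler, so I'll check the underside clearance of those outer stubs.

Run:
```python
from h import *
im=get_image("scene");P=pts(im);F=im["frame"].astype(int);p=get_obs()["position"];a=np.radians(70.8);yb=np.array([np.cos(a),np.sin(a)]);xb=np.array([yb[1],-yb[0]])
d=P[...,:2]-p[:2];bx=d@xb;by=d@yb
for lo,hi in((-100,-60),(60,100)):
    m=(bx>lo)&(bx<hi)&(abs(by)<60)&(P[...,2]>p[2]+20)&(F.max(2)<110)&(F[...,0]<90)
    s=np.sort(P[m][:,2]);i=P[...,2]==s[0];k=(m)&(P[...,2]<s[0]+25);print(lo,m.sum(),s[[0,3,10,20]].round(0),"stub bx",bx[k].min().round(),bx[k].max().round(),"by",by[k].min().round(),by[k].max().round())
A=np.array([522.5,123.3]);im=dict(np.load("scene0.npz"));P=pts(im);d=P[...,:2]-A;m=(P[...,2]>80)&(P[...,2]<100)&(d@xb>70)&(d@xb<170)&(abs(d@yb+40)<70);print("tumbler top box x,y",np.c_[d@xb,0*0+0][:0] if 0 else ((d@xb)[m].min(),(d@xb)[m].max(),(d@yb)[m].min(),(d@yb)[m].max()))
```

```text
-100 492 [193. 195. 201. 205.] stub bx -84.0 -60.0 by -35.0 -24.0
60 480 [194. 195. 201. 205.] stub bx 60.0 84.0 by -36.0 23.0
tumbler top box x,y (np.float64(75.23487991287831), np.float64(155.3843226516572), np.float64(-84.1344705205507), np.float64(-2.174933103694879))
```

The underside will be at 145 mm, well above the glass. I'll lower and push the grip.

>>> apply_moves([
  {"dx":0.0,"dy":0.1,"dz":1.0,"turn":0.0},
  {"dx":0.0,"dy":0.1,"dz":2.2,"turn":0.0},
  {"dx":0.0,"dy":0.1,"dz":3.4,"turn":0.0},
  {"dx":0.0,"dy":0.1,"dz":4.3,"turn":0.0},
  {"dx":0.0,"dy":0.1,"dz":4.7,"turn":0.0},
  {"dx":0.2,"dy":0.1,"dz":4.7,"turn":0.0},
  {"dx":0.5,"dy":0.1,"dz":4.7,"turn":0.0},
  {"dx":0.8,"dy":0.1,"dz":4.7,"turn":0.0},
  {"dx":1.1,"dy":0.1,"dz":4.7,"turn":0.0},
  {"dx":1.4,"dy":0.1,"dz":4.7,"turn":0.0},
  {"dx":1.7,"dy":0.1,"dz":4.7,"turn":0.0},
  {"dx":2.0,"dy":0.1,"dz":4.7,"turn":0.0},
])

```text
t: 16.97
position: [489.0, 23.4, 28.5]
tcp_rot: [0.0, 0.816, 0.577, 0.0]
contact_force: [-0.9, -1.4, 1.0]
grip_width: 0.0
grasp_force: 0.8
```

```bash
python3 g.py 0 -94 28;python3 tip.py
```

```text
t 16.9667 pos [489.   23.4  28.5] box 1.2 -105.4 q [0.    0.816 0.577 0.   ] F [-0.9 -1.4  1. ] w 0.0 j [ 0.02  0.49  2.02 -0.    0.64  0.36]
target [491.6  34.5] delta [ 1.14 -0.12  0.05]
toolx deg 70.52824143576782
TCP [489.1  23.7  28.5] F [-0.1  0.4  0.5] w 0.3 tip z low pct [52.1 55.9 59.4 67.9] 183
lowest xy mean [480.6  27.3  61.4]
```

Touching and sliding. I'll continue to the stop at 2 mm per row.

>>> apply_moves([
  {"dx":0.2,"dy":0.0,"dz":0.0,"turn":0.0},
  {"dx":0.4,"dy":0.0,"dz":0.0,"turn":0.0},
  {"dx":0.6,"dy":0.0,"dz":0.0,"turn":0.0},
  {"dx":0.8,"dy":0.0,"dz":0.0,"turn":0.0},
  {"dx":1.0,"dy":0.0,"dz":0.0,"turn":0.0},
])

```text
t: 17.43
position: [492.0, 32.8, 28.2]
tcp_rot: [-0.0, 0.817, 0.577, -0.0]
contact_force: [-0.3, -0.9, 1.4]
grip_width: 1.0
grasp_force: 0.8
```

>>> apply_moves([
  {"dx":0.1,"dy":0.0,"dz":0.0,"turn":0.0},
  {"dx":0.2,"dy":0.0,"dz":0.0,"turn":0.0},
])

```text
t: 17.6
position: [492.2, 33.7, 28.2]
tcp_rot: [0.0, 0.816, 0.578, -0.001]
contact_force: [-1.8, -14.3, 5.7]
grip_width: 0.2
grasp_force: 7.1
```

```bash
python3 g.py 0 -94 28
```

```text
t 17.6 pos [492.2  33.7  28.2] box 0.8 -94.6 q [ 0.     0.816  0.578 -0.001] F [ -1.8 -14.3   5.7] w 0.2 j [ 0.05  0.49  2.01 -0.    0.64  0.39]
target [491.6  34.5] delta [ 0.06 -0.08  0.02]
toolx deg 70.59368566714616
```

The force jumped to 14 N at −94.6 mm, the expected stop. I'll back off, rise clear, and verify.

>>> apply_moves([
  {"dx":0.0,"dy":0.0,"dz":0.0,"turn":0.0},
  {"dx":-0.5,"dy":0.0,"dz":0.0,"turn":0.0},
  {"dx":-1.5,"dy":0.0,"dz":0.0,"turn":0.0},
  {"dx":-2.0,"dy":0.0,"dz":-1.0,"turn":0.0},
  {"dx":-2.0,"dy":0.0,"dz":-3.0,"turn":0.0},
  {"dx":-3.0,"dy":-1.0,"dz":-6.0,"turn":0.0},
  {"dx":-5.0,"dy":-3.5,"dz":-9.0,"turn":0.0},
  {"dx":-8.0,"dy":-6.0,"dz":-11.0,"turn":0.0},
  {"dx":-11.0,"dy":-8.0,"dz":-12.0,"turn":0.0},
  {"dx":-14.0,"dy":-9.0,"dz":-12.0,"turn":0.0},
  {"dx":-16.0,"dy":-9.0,"dz":-12.0,"turn":0.0},
  {"dx":-16.0,"dy":-9.0,"dz":-12.0,"turn":0.0},
])

```text
t: 18.6
position: [352.7, -88.4, 149.1]
tcp_rot: [0.001, 0.817, 0.576, 0.0]
contact_force: [0.4, -0.6, -0.2]
grip_width: 0.5
grasp_force: 0.0
```

```bash
python3 rib.py; python3 g.py
python3 - <<'E'
from h import *
A=np.array([522.5,123.3]);a=np.radians(70.8);yb=np.array([np.cos(a),np.sin(a)]);xb=np.array([yb[1],-yb[0]])
for n in("top","scene"):
  for im in(dict(np.load(n+"0.npz")),get_image(n)):
    P=pts(im);F=im["frame"].astype(int);d=P[...,:2]-A;bx=d@xb;by=d@yb
    m=(abs(P[...,2]-80)<7)&(abs(bx)<14)&(by<-68)&(by>-120)&(F.max(2)<75);print(n,"grip",m.sum(),bx[m].mean().round(1),by[m].mean().round(1))
E
```

```text
top rib {180: 31}
top dark {0: 8, 60: 14, 120: 18, 180: 1, 200: 1, 240: 26, 300: 14}
top rib mean ang 179.2 r 52.7 [505.9  73.3  79.5]
scene rib {}
scene dark {0: 15, 60: 30, 120: 26, 200: 1, 240: 10}
scene rib mean ang nan r nan [nan nan nan]
t 18.7 pos [354.4 -86.9 148.8] box -89.6 -253.8 q [0.    0.817 0.576 0.001] F [-0.3  0.1 -0.6] w 0.7 j [-0.27  0.09  2.2   0.    0.85  0.07]
top grip 28 -1.5 -95.0
top grip 36 0.1 -77.9
scene grip 56 -1.6 -98.6
scene grip 10 -10.4 -80.6rib.py:10: RuntimeWarning: Mean of empty slice.
  m=ok&(z>74)&(z<86)&(F.min(2)>85);c=d[m].mean(0);print(n,"rib mean ang",np.degrees(np.arctan2(c@xb,c@yb)).round(1),"r",np.hypot(*c).round(1),P[m].mean(0).round(1))
  ret = um.true_divide(
```

The rib is at 179°, on its mark. The grip moved 17–18 mm and the arm is clear of everything.

```bash
python3 -c "from workcell import close_job; print(close_job())"
```

```text
the job is handed in; nothing more can be done
None
```

The key box is locked and the job handed in: three clockwise clicks put the ribbed tooth on its mark (measured within about 1°), the bolt went home to its stop (17–18 mm of travel), and the arm ended clear of everything; no verdict was returned.

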